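# Clear the sculptor's turntable and set the carving on it

## Task

The carved plaster rabbit is to be inspected on the sculptor's turntable, but a plaster offcut has been left lying there. First put that offcut into the scrap tray (the plain tray without partitions), then stand the rabbit upright in the middle of the turntable, setting it down rather than dropping it.

Things in the scene. Friction and masses are not known exactly. Their poses are not given: they have to be found in the camera images.
- wheel: Sculptor's metal turntable (banding wheel), locked so that it does not turn, fixed to the table: a round aluminium disc 170 mm across with two rings marked around its middle, on a dark foot. Origin on its axis at the table surface, z up; the disc's flat top is 55 mm above the origin.
- offcut: Off-white plaster offcut lying flat on the turntable: a stepped block 78 mm long (x), 36 mm wide (y, flat sides); 34 mm high from x = -39 to +11 mm, 22 mm high from there to +39 mm. Origin at the middle of its underside, z up. About 90 g. Another plaster piece lies on the bare table and is not meant.
- rabbit: Plaster rabbit in a row with a plaster cone and six-sided prism, any order. 92 mm high over its laid-back ears; base 66 (x) by 50 (y) by 14 mm. Origin at the centre of its underside, z up, nose to -x. Body: flat sides 38 mm apart in y, from 14 to 59 mm up and x = -20 to +28 mm; head and ears above it are narrower. 220 g. Grip across y at 45 to 50 mm up.
- scrap_tray: Scrap tray: plain open grey plastic tray, no partitions, a few thin plaster chips on its floor, fixed to the table left or right of the turntable. 200 (x) by 160 (y) by 45 mm high outside, walls and floor 4 mm thick. Origin at the centre of its underside, z up. The like tray with two partitions and tools is not meant.
There are look-alikes about, which are no part of the job. What is shaped like the rabbit but green is not meant. What is shaped like the offcut but brown is not meant.

How it is judged:
By the outcome, as a careful person would: the job done as asked, in the order asked, and still so for the second after the job is handed in, with the robot touching nothing.
It also fails if it takes over 72 s, if anything falls off the work surface, if the arm or the gripper's body presses on something with over 40 N, if the wrist force passes 120 N, or if a joint passes its speed limit or range.

## Robot

A 6-joint arm with a two-finger parallel gripper is mounted at the origin on the work surface. World frame = base frame: x ahead of the robot, y to its left, z up, the work surface at z = 0. Lengths are in m, angles in rad, forces in N, time in s.
With the tool pointing down it reaches from about 0.35 to 0.85 m from the base axis. Payload 8.1 kg.
Tool frame: the origin (TCP) lies at the very end of the fingers, on their centre line; the grasp point (between the pads) lies 19 mm behind it; z points along the fingers, y is the direction in which the jaws open and shut (so a half turn about z gives the same grasp; the last joint's range is limited). The gripper opens to 85 mm and grips with 20 to 120 N. Pads are 22 mm wide; open, the fingers measure 114 mm over their backs; the gripper's body (76 mm by 85 mm) begins 54 mm behind the grasp point. The pads swing forward as they close: fully open they stand 13 mm farther back than shut.
Start: joints at [-1.215, 0.13, 1.488, -0, 1.523, -0.085], TCP at [0.256, -0.543, 0.231] pointing down, gripper open.
Joint ranges: [-2.96, 2.96], [-0.89, 2.26], [0.02, 2.5], [-1.34, 4.48], [0, 2.73], [-2.66, 2.66]. Speed limits (rad/s): [2.39, 2.39, 2.79, 3.14, 3.14, 3.14].

## Interface

Orientations are given as a unit quaternion [w, x, y, z].
In Python, from workcell import env gives the robot as it stands.
- The arm moves only by the tool drive_tool, never from a script. Its argument "series" is one flat list of numbers, 5 for each row, row after row: the shift along the world's x, y, z in m, then the turn about the world's z in rad, then the opening, from 0 (shut) to 1 (fully open). In form: [x, y, z, spin, jaw, x, y, z, spin, jaw, ...]. A call has exactly 10 rows; each row shifts and turns the commanded pose from where the row before left it; what a row does not reach is not made up. A row lasts 1/10 s, in which the tool goes at most 50 mm and 8.59 degrees, less where a joint would pass 70% of its speed; a pose out of reach is approached as far as the arm can. A call is refused whole if a number of a shift passes 0.05 or a number of a turn 0.15, either way. A call with a gripper value outside its range is refused whole. The fingers move at their own pace and stop on an object; "force" is the grip in N (left out, the last holds). Time passes only in rows, so rows that do not move let the fingers close, or fill a call up. It gives the time, the measured TCP pose, the force and the opening at its end, in the units of the state.
- env.read_state(): the state, without advancing time (a new reading comes with each control period).
- env.read_camera(name): name is "side" or "top" or "wrist"; returns a dict with "pixels" (480x640x3 uint8, blue, green, red), "range_z" (480x640 float32, m along the optical axis (not along the pixel's ray), 0 where there is no reading), "intrinsics" (3x3 intrinsics, pixels), "pose" (4x4, takes a point from camera to world coordinates). Camera axes: x right, y up, looking along -z (the intrinsics and any distortion apply to the point x, -y, -z); pixel columns grow to the right and rows downward; lengths in m; the calibration is good to about 2 mm. The wrist camera is an equidistant fisheye: a pixel r from the principal point sees the ray r / f radians off the axis. A picture is of the moment at which its call begins.
- env.close_job(): hands the job in, once; it reports no verdict.
Trained networks look in the newest picture that a camera, given by its name, has taken for a name from the list of things; names that differ only in an ending like _2 or _b are one class to them, and where a whole thing is asked for, a point or a joint stands for the part that bears it (a point fixed in the world has none). Each returns a list of dicts, best first, with "conf" (0 to 1); they miss things now and then, are a little off and sometimes report something else, mostly with a low value. They report only what shows in the picture. A call takes as long as a camera call. They do not tell look-alikes from the thing itself.
- env.cut_out(query, camera): "pixels" (480x640 bool, what is visible of it) and "xy" ([column, row] in pixels, amid what is visible of it).
The state is a dict: "time": time; "joint_positions": joint angles; "joint_velocities": joint speeds; "effort": joint torques, N m; "tcp_pos": TCP position; "eef_rot": TCP orientation; "wrist_force": force on the tool from outside, world axes, zero at the start; "moment": the same for the moment, N m; "gripper_width": finger opening in m.
Only numpy, scipy, OpenCV 4.12 (cv2) and the standard library are available. Lean on these libraries where they do the work, as an engineer would, in place of code of your own. Each camera call takes 0.05 s, during which the arm holds its last target. There are 200 camera calls.

## Working session

There is one attempt and no reset: what is moved stays moved. The work goes in short steps, Python scripts to look and compute and a tool call to move; the robot and the scene stay as the last step left them, time stands still between calls to the robot, and variables do not carry over. Pictures are saved under pics/ and viewed, about 8 in all and at most 12, crops included, and the job is handed in when it is done.

Besides the shell and the picture viewer there is one more tool, called by a JSON object that holds its "fn" and its "kwargs", one argument or row to a line. drive_tool: Moves the arm, as the interface text tells. Its arguments: {"type":"object","properties":{"series":{"type":"array"},"force":{"type":"number"}},"required":["series"]}

```bash
mkdir -p pics; cat > h.py <<'E'
import numpy as np, cv2
from workcell import env
def cloud(c):
    z=c["range_z"]; K=c["intrinsics"]; v,u=np.mgrid[0:480,0:640]
    x=(u-K[0,2])/K[0,0]*z; y=(v-K[1,2])/K[1,1]*z
    P=np.stack([x,-y,-z,np.ones_like(z)],-1)@c["pose"].T
    P=P[...,:3].copy(); P[z==0]=np.nan
    return P
E
python3 - <<'E'
from h import *
ims=[]
for n in("top","side"):
    c=env.read_camera(n); np.savez(f"/tmp/{n}.npz",**c); cv2.imwrite(f"pics/{n}.png",c["pixels"])
    P=cloud(c)
    for q in("wheel","offcut","rabbit","scrap_tray"):
        for d in env.cut_out(q,n):
            m=d["pixels"]; p=P[m]; p=p[~np.isnan(p[:,0])]
            print(n,q,round(d["conf"],2),np.round(d["xy"]),m.sum(),np.round(np.median(p,0),3) if len(p) else'',np.round(np.percentile(p,98,axis=0),3) if len(p) else '')
print(env.read_state())
E
```

```text
top wheel 0.81 [330. 173.] 4894 [ 0.597 -0.003  0.055] [0.679 0.065 0.058]
top offcut 0.74 [340. 168.] 752 [ 0.603 -0.027  0.087] [ 0.644 -0.003  0.091]
top offcut 0.74 [240. 215.] 751 [0.526 0.178 0.031] [0.565 0.206 0.036]
top rabbit 0.94 [400. 254.] 899 [ 0.433 -0.136  0.058] [ 0.466 -0.109  0.09 ]
top rabbit 0.7 [416. 322.] 996 [ 0.306 -0.156  0.058] [ 0.333 -0.129  0.09 ]
top scrap_tray 0.93 [158. 232.] 8659 [0.504 0.353 0.005] [0.599 0.422 0.046]
top scrap_tray 0.34 [402. 255.] 914 [ 0.432 -0.138  0.058] [ 0.464 -0.11   0.09 ]
side wheel 0.62 [267. 233.] 2834 [0.583 0.017 0.054] [0.674 0.072 0.057]
side offcut 0.94 [274. 215.] 577 [ 0.595 -0.017  0.082] [0.642 0.002 0.09 ]
side offcut 0.59 [260. 308.] 704 [0.517 0.189 0.03 ] [0.564 0.212 0.035]
side offcut 0.45 [270. 234.] 2962 [0.583 0.015 0.054] [0.675 0.071 0.057]
side rabbit 0.76 [415. 229.] 843 [ 0.296 -0.146  0.044] [ 0.33  -0.125  0.089]
side rabbit 0.62 [359. 223.] 855 [ 0.429 -0.128  0.044] [ 0.466 -0.106  0.089]
side scrap_tray 0.97 [228. 381.] 10781 [0.502 0.347 0.004] [0.597 0.426 0.045]
{'time': 0.5, 'joint_positions': array([-1.21540011e+00,  1.30410270e-01,  1.48819457e+00, -3.78617772e-05,
        1.52298187e+00, -8.54177506e-02]), 'joint_velocities': array([ 0.00020102, -0.00084918, -0.00115732, -0.00127727,  0.00162478,
        0.00117272]), 'effort': array([-5.26992299e-04, -5.68715000e+01, -5.00358152e+01, -2.81397843e-04,
        2.93811267e-03,  2.01243319e-05]), 'tcp_pos': array([ 0.25600748, -0.54265442,  0.23128906]), 'eef_rot': array([ 5.49006106e-06,  9.75808355e-01,  2.18627662e-01, -1.83372226e-05]), 'wrist_force': array([-0.44992036,  0.53237427, -0.25478223]), 'moment': array([ 0.0442756 , -0.00407719,  0.01366164]), 'gripper_width': 0.08568398769802094}
```

View pics/top.png

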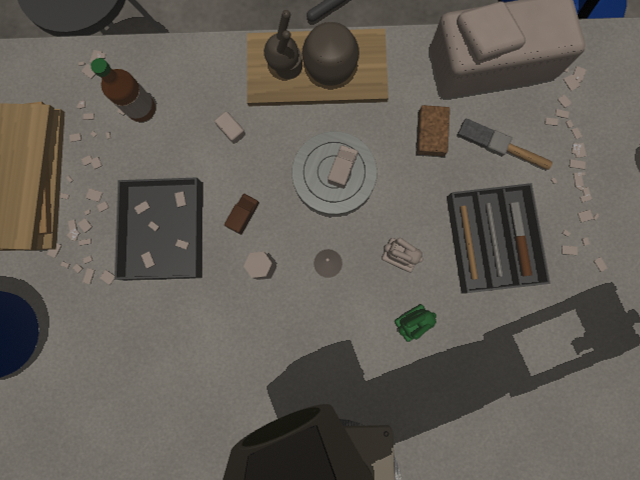

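View pics/side.png

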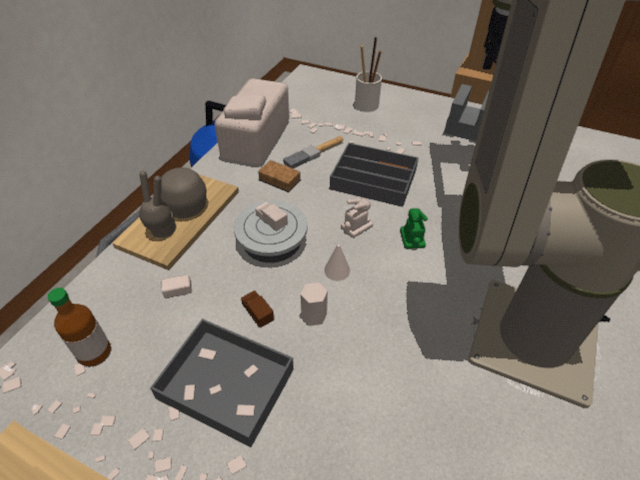

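The top view shows the white offcut on the wheel (340,168), the white rabbit at (402,254), the green look-alike at (416,322), the plain tray on the left (160,230) and the brown block at (240,213). The side view agrees.

```bash
python3 - <<'E'
from h import *
from scipy.optimize import least_squares
A=[]
for n in("top","side"):
    c=dict(np.load(f"/tmp/{n}.npz")); P=cloud(c).reshape(-1,3); P=P[~np.isnan(P[:,0])]
    A.append(P)
    w=P[(np.hypot(P[:,0]-.59,P[:,1])<.12)&(abs(P[:,2]-.055)<.004)]
    h=cv2.convexHull(w[:,:2].astype(np.float32))
    print(n,"wheel",np.round(cv2.minEnclosingCircle(h),4),"z",np.median(w[:,2]).round(4))
    o=P[(np.hypot(P[:,0]-.60,P[:,1]+.02)<.07)&(P[:,2]>.065)]
    print(" offcut all",cv2.minAreaRect(o[:,:2].astype(np.float32)))
    hi=o[o[:,2]>.084]; lo=o[(o[:,2]>.073)&(o[:,2]<.080)]
    print("  high",hi[:,:2].mean(0).round(4),hi[:,2].mean().round(4),cv2.minAreaRect(hi[:,:2].astype(np.float32)),"low",lo[:,:2].mean(0).round(4),len(hi),len(lo))
    r=P[(np.hypot(P[:,0]-.432,P[:,1]+.135)<.055)&(P[:,2]>.006)]
    print(" rabbit all",cv2.minAreaRect(r[:,:2].astype(np.float32)))
    for a,b in((.006,.018),(.02,.055),(.055,.062),(.064,.08),(.08,.1)):
        s=r[(r[:,2]>a)&(r[:,2]<b)]
        if len(s)>5: print("  ",a,b,len(s),s.mean(0).round(4),cv2.minAreaRect(s[:,:2].astype(np.float32)))
ims=[]
c=dict(np.load("/tmp/top.npz"));im=c["pixels"]
cv2.imwrite("pics/crop.png",np.hstack([cv2.resize(im[130:220,290:380],(390,390),interpolation=2),cv2.resize(im[210:300,357:447],(390,390),interpolation=2)]))
E
```

```text
Traceback (most recent call last):
ValueError: setting an array element with a sequence. The requested array has an inhomogeneous shape after 1 dimensions. The detected shape was (2,) + inhomogeneous part.
```

```bash
cat > m.py <<'E'
from h import *
R=lambda p:[np.round(x,4).tolist() if not np.isscalar(x) else round(x,1) for x in cv2.minAreaRect(p[:,:2].astype(np.float32))]
for n in("top","side"):
    c=dict(np.load(f"/tmp/{n}.npz")); P=cloud(c).reshape(-1,3); P=P[~np.isnan(P[:,0])]
    w=P[(np.hypot(P[:,0]-.59,P[:,1])<.12)&(abs(P[:,2]-.055)<.004)]
    print(n,"wheel",cv2.minEnclosingCircle(w[:,:2].astype(np.float32)),"z",np.median(w[:,2]).round(4))
    o=P[(np.hypot(P[:,0]-.60,P[:,1]+.02)<.07)&(P[:,2]>.065)]
    print(" offcut all",R(o))
    hi=o[o[:,2]>.084]; lo=o[(o[:,2]>.073)&(o[:,2]<.080)]
    print("  high",hi.mean(0).round(4),R(hi),"low",lo.mean(0).round(4),len(hi),len(lo))
    r=P[(np.hypot(P[:,0]-.432,P[:,1]+.135)<.055)&(P[:,2]>.006)]
    print(" rabbit all",R(r))
    for a,b in((.006,.018),(.02,.055),(.055,.062),(.064,.08),(.08,.1)):
        s=r[(r[:,2]>a)&(r[:,2]<b)]
        if len(s)>5: print("  ",a,b,len(s),s.mean(0).round(4),R(s))
im=np.load("/tmp/top.npz")["pixels"]
cv2.imwrite("pics/crop.png",np.hstack([cv2.resize(im[130:220,290:380],(390,390),interpolation=2),cv2.resize(im[210:300,357:447],(390,390),interpolation=2)]))
E
python3 m.py
```

```text
top wheel ((0.6027990579605103, -0.011924057267606258), 0.08514328300952911) z 0.0546
 offcut all [[0.609, -0.0285], [0.0363, 0.0791], 67.8]
  high [ 0.5972 -0.024   0.088 ] [[0.6, -0.0248], [0.0358, 0.0598], 67.6] low [ 0.6276 -0.0377  0.0768] 507 148
 rabbit all [[0.4341, -0.1388], [0.0725, 0.0489], 50.6]
   0.006 0.018 184 [ 0.4278 -0.1311  0.0122] [[0.4376, -0.142], [0.066, 0.0493], 61.7]
   0.02 0.055 172 [ 0.4351 -0.1268  0.0397] [[0.432, -0.1329], [0.0664, 0.0295], 38.4]
   0.055 0.062 128 [ 0.4405 -0.132   0.0577] [[0.4301, -0.142], [0.0624, 0.0305], 50.8]
   0.064 0.08 226 [ 0.4304 -0.1554  0.0748] [[0.4306, -0.1561], [0.0389, 0.0303], 60.4]
   0.08 0.1 179 [ 0.4427 -0.1337  0.0858] [[0.4415, -0.1349], [0.0336, 0.0338], 63.2]
side wheel ((0.6003293991088867, -0.009482376277446747), 0.08636076003313065) z 0.0542
 offcut all [[0.6053, -0.0268], [0.0384, 0.081], 67.3]
  high [ 0.5926 -0.0206  0.0877] [[0.5953, -0.0234], [0.0371, 0.059], 67.0] low [ 0.6107 -0.0217  0.0762] 262 114
 rabbit all [[0.4308, -0.1364], [0.0739, 0.0491], 50.1]
   0.006 0.018 174 [ 0.4275 -0.1261  0.0116] [[0.4343, -0.1403], [0.0661, 0.0513], 62.8]
   0.02 0.055 281 [ 0.4323 -0.1234  0.0381] [[0.4293, -0.1294], [0.0641, 0.0325], 34.3]
   0.055 0.062 127 [ 0.436  -0.1307  0.0578] [[0.4342, -0.1413], [0.0552, 0.0351], 61.1]
   0.064 0.08 114 [ 0.4253 -0.1499  0.0735] [[0.4274, -0.1512], [0.0357, 0.0303], 62.3]
   0.08 0.1 87 [ 0.4398 -0.1294  0.0855] [[0.4374, -0.132], [0.0339, 0.0323], 58.2]
```

View pics/crop.png

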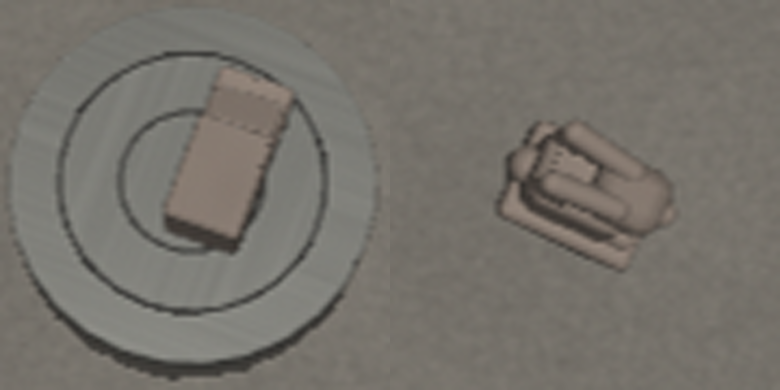

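The crops show the offcut's lower step towards the top right, and the rabbit's nose towards the bottom right. The measured sizes match the task (36x79 mm, 66x49 mm, disc 85 mm radius). I'll move over the offcut now.

{"fn": "drive_tool", "kwargs": {
  "series": [0.026,0.039,0,-0.083,1,0.026,0.039,0,-0.083,1,0.026,0.039,0,-0.083,1,0.026,0.039,0,-0.083,1,0.026,0.039,0,-0.083,1,0.026,0.039,0,-0.083,1,0.026,0.039,0,-0.083,1,0.026,0.039,0,-0.083,1,0.026,0.039,0,-0.083,1,0.026,0.039,0,-0.083,1]
}}

```text
time: 1.5
tcp_pos: [0.5169, -0.1509, 0.2316]
eef_rot: [0.0, 0.981, -0.195, 0.0]
wrist_force: [1.5, -1.0, 0.2]
gripper_width: 0.085
```

{"fn": "drive_tool", "kwargs": {
  "series": [0.02,0.03,0,0,1,0.02,0.03,0,0,1,0.02,0.03,0,0,1,0.02,0.03,0,0,1,0.006,0.007,-0.01,0,1,0,0,-0.02,0,1,0,0,-0.02,0,1,0,0,0,0,1,0,0,0,0,1,0,0,0,0,1]
}}

```text
time: 2.5
tcp_pos: [0.6026, -0.0261, 0.1827]
eef_rot: [-0.0, 0.981, -0.194, 0.001]
wrist_force: [0.5, 0.4, 0.5]
gripper_width: 0.0853
```

```bash
cat >> h.py <<'E'
def fish(c):
    z=c["range_z"]; K=c["intrinsics"]; v,u=np.mgrid[0:480,0:640]
    a=(u-K[0,2])/K[0,0]; b=(v-K[1,2])/K[1,1]; r=np.hypot(a,b)+1e-9
    t=np.tan(np.minimum(r,1.5))/r
    P=np.stack([a*t*z,-b*t*z,-z,np.ones_like(z)],-1)@c["pose"].T
    P=P[...,:3].copy(); P[(z==0)|(r>1.3)]=np.nan
    return P
def yaw():
    s=env.read_state(); q=s["eef_rot"]; return s["tcp_pos"].round(4),np.degrees(2*np.arctan2(q[2],q[1]))-90,s["gripper_width"],s["wrist_force"].round(1),s["time"]
R=lambda p:[np.round(x,4).tolist() if not np.isscalar(x) else round(x,1) for x in cv2.minAreaRect(p[:,:2].astype(np.float32))]
E
python3 - <<'E'
from h import *
print(yaw())
c=env.read_camera("wrist"); cv2.imwrite("pics/w1.png",c["pixels"]); P=fish(c).reshape(-1,3);P=P[~np.isnan(P[:,0])]
w=P[(np.hypot(P[:,0]-.60,P[:,1]+.01)<.12)&(abs(P[:,2]-.055)<.005)]
print(len(w),R(w),cv2.minEnclosingCircle(w[:,:2].astype(np.float32)),np.median(w[:,2]))
o=P[(np.hypot(P[:,0]-.605,P[:,1]+.025)<.06)&(P[:,2]>.065)&(P[:,2]<.1)]
print(len(o),R(o),R(o[o[:,2]>.083]),np.median(o[o[:,2]>.083,2]))
E
```

```text
(array([ 0.6026, -0.0261,  0.1827]), np.float64(-112.3294054508289), 0.08526379079604154, array([0.5, 0.4, 0.5]), 2.5)
28904 [[0.6041, -0.0104], [0.1681, 0.1688], 73.0] ((0.6040677428245544, -0.010018622502684593), 0.08519641309976578) 0.05583201621030284
5925 [[0.6109, -0.027], [0.036, 0.0767], 68.0] [[0.6037, -0.0241], [0.036, 0.0611], 67.9] 0.0892916312707983
```

View pics/w1.png

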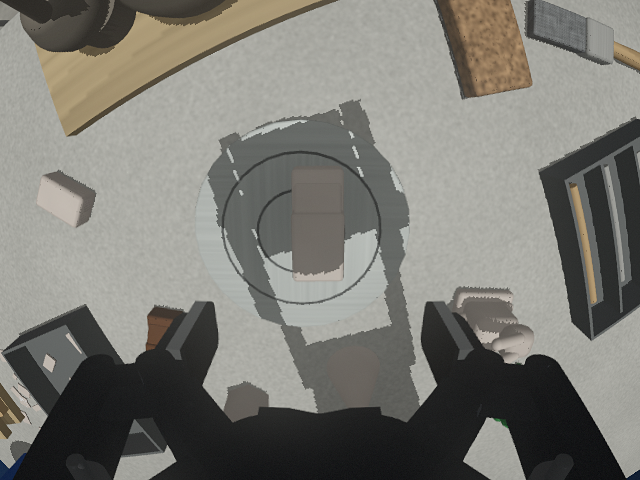

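The wrist view shows the offcut (318,225) square and centred between the fingers, so I'll descend and grip.

{"fn": "drive_tool", "kwargs": {
  "series": [0,0,-0.03,0,1,0,0,-0.03,0,1,0,0,-0.03,0,1,0,0,-0.02,0,1,0,0,-0.01,0,1,0,0,-0.0045,0,1,0,0,0,0,0.5,0,0,0,0,0,0,0,0,0,0,0,0,0,0,0],
  "force": 40
}}

```text
time: 3.55
tcp_pos: [0.6032, -0.0258, 0.0584]
eef_rot: [-0.0, 0.981, -0.193, 0.001]
wrist_force: [0.2, 0.1, 0.6]
gripper_width: 0.0352
```

{"fn": "drive_tool", "kwargs": {
  "series": [0,0,0,0,0,0,0,0,0,0,0,0,0.01,0,0,0,0,0.02,0,0,0,0,0.03,0,0,0,0,0.03,0,0,0,0,0.03,0,0,0,0,0.02,0,0,0,0,0,0,0,0,0,0,0,0]
}}

```text
time: 4.55
tcp_pos: [0.602, -0.0256, 0.1968]
eef_rot: [-0.0, 0.981, -0.193, 0.0]
wrist_force: [-0.6, 0.4, -0.6]
gripper_width: 0.0355
```

```bash
python3 - <<'E'
from h import *
print(yaw())
c=env.read_camera("wrist"); cv2.imwrite("pics/w2.png",c["pixels"])
P=cloud(env.read_camera("top")).reshape(-1,3);P=P[~np.isnan(P[:,0])]
t=P[(abs(P[:,0]-.5)<.14)&(abs(P[:,1]-.353)<.12)&(P[:,2]>.038)&(P[:,2]<.05)]; print(R(t))
E
```

```text
(array([ 0.602 , -0.0256,  0.1968]), np.float64(-112.29984069932709), 0.03554730829333742, array([-0.6,  0.4, -0.6]), 4.55)
[[0.5024, 0.345], [0.2012, 0.1626], 0.2]
```

View pics/w2.png

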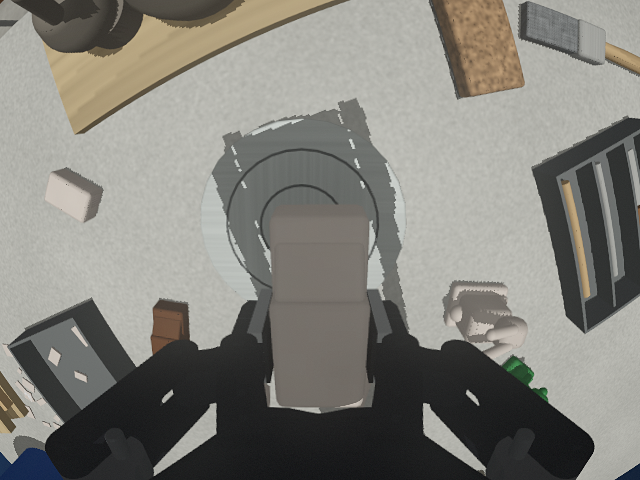

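The offcut is held (33-36 mm wide, lifted clear). Now to the tray.

{"fn": "drive_tool", "kwargs": {
  "series": [-0.0106,0.0371,0,0.039,0,-0.0106,0.0371,0,0.039,0,-0.0106,0.0371,0,0.039,0,-0.0106,0.0371,0,0.039,0,-0.0106,0.0371,0,0.039,0,-0.0106,0.0371,0,0.039,0,-0.0106,0.0371,0,0.039,0,-0.0106,0.0371,0,0.039,0,-0.0106,0.0371,0,0.039,0,-0.0106,0.0371,0,0.039,0]
}}

```text
time: 5.65
tcp_pos: [0.4944, 0.3463, 0.1946]
eef_rot: [0.001, 1.0, 0.001, -0.001]
wrist_force: [1.2, -0.1, -0.7]
gripper_width: 0.0357
```

{"fn": "drive_tool", "kwargs": {
  "series": [0,0,0,0,0,0,0,0,0,0,0,0,-0.03,0,0,0,0,-0.03,0,0,0,0,-0.03,0,0,0,0,-0.03,0,0,0,0,-0.025,0,0,0,0,-0.02,0,0,0,0,-0.014,0,0,0,0,0,0,0]
}}

```text
time: 6.65
tcp_pos: [0.4944, 0.3431, 0.0148]
eef_rot: [0.001, 1.0, -0.0, -0.002]
wrist_force: [-0.9, -0.2, -1.7]
gripper_width: 0.0355
```

{"fn": "drive_tool", "kwargs": {
  "series": [0,0,-0.002,0,0,0,0,-0.002,0,0,0,0,-0.001,0,0,0,0,0,0,0,0,0,0,0,0.6,0,0,0,0,0.6,0,0,0,0,0.6,0,0,0,0,0.6,0,0,0.01,0,0.6,0,0,0.02,0,0.6]
}}

```text
time: 7.65
tcp_pos: [0.4946, 0.3445, 0.0417]
eef_rot: [0.001, 1.0, 0.0, -0.002]
wrist_force: [0.1, -0.3, -0.8]
gripper_width: 0.0512
```

{"fn": "drive_tool", "kwargs": {
  "series": [0,0,0.04,0,0.6,0,0,0.04,0,0.6,0,0,0.04,0,0.6,0,0,0.04,0,0.6,0,-0.03,0,0.1,1,0,-0.04,0,0.12,1,0,-0.04,0,0.12,1,0,-0.04,0,0.12,1,0,-0.04,0,0.12,1,0,-0.04,0,0.12,1]
}}

```text
time: 8.65
tcp_pos: [0.4959, 0.1139, 0.2038]
eef_rot: [0.0, 0.938, 0.346, 0.001]
wrist_force: [-0.1, -0.6, -0.6]
gripper_width: 0.0856
```

{"fn": "drive_tool", "kwargs": {
  "series": [-0.007,-0.04,0,0.12,1,-0.007,-0.04,0,0.12,1,-0.007,-0.04,0,0.12,1,-0.007,-0.04,0,0.02,1,-0.007,-0.04,0,0,1,-0.007,-0.025,0,0,1,-0.007,-0.025,0,0,1,-0.007,0,0,0,1,0,0,0,0,1,0,0,0,0,1]
}}

```text
time: 9.65
tcp_pos: [0.4402, -0.1341, 0.2032]
eef_rot: [0.0, 0.857, 0.515, 0.0]
wrist_force: [0.0, 0.0, -0.2]
gripper_width: 0.0854
```

```bash
python3 - <<'E'
from h import *
print(yaw())
t=env.read_camera("top"); P=cloud(t).reshape(-1,3);P=P[~np.isnan(P[:,0])]
o=P[(abs(P[:,0]-.5)<.08)&(abs(P[:,1]-.345)<.06)&(P[:,2]>.016)]; print("offcut",R(o),o[:,2].max())
c=env.read_camera("wrist")
cv2.imwrite("pics/w3.png",np.hstack([cv2.resize(c["pixels"],(480,360)),cv2.resize(t["pixels"][160:300,90:214],(319,360))]))
P=fish(c).reshape(-1,3);P=P[~np.isnan(P[:,0])]
r=P[(np.hypot(P[:,0]-.434,P[:,1]+.14)<.055)&(P[:,2]>.006)&(P[:,2]<.1)]
print(len(r),R(r))
for a,b in((.006,.018),(.02,.055),(.055,.063),(.064,.08),(.08,.1)):
    s=r[(r[:,2]>a)&(r[:,2]<b)]
    if len(s)>5: print("  ",a,b,len(s),s.mean(0).round(4),R(s))
E
```

```text
(array([ 0.4402, -0.1341,  0.2032]), np.float64(-28.06609587238082), 0.0853516575313761, array([ 0. ,  0. , -0.2]), 9.65)
offcut [[0.5029, 0.3441], [0.0782, 0.0373], 0.3] 0.04189281864957606
4467 [[0.4398, -0.1397], [0.0732, 0.0502], 63.6]
   0.006 0.018 835 [ 0.443  -0.1315  0.0133] [[0.4392, -0.1408], [0.0656, 0.0502], 63.5]
   0.02 0.055 608 [ 0.4515 -0.1173  0.0405] [[0.4441, -0.1313], [0.0543, 0.0375], 63.0]
   0.055 0.063 827 [ 0.4468 -0.1266  0.0586] [[0.4374, -0.1447], [0.062, 0.0352], 63.0]
   0.064 0.08 1050 [ 0.4332 -0.1537  0.0756] [[0.4322, -0.155], [0.0386, 0.0304], 62.6]
   0.08 0.1 1143 [ 0.4437 -0.1325  0.0867] [[0.4424, -0.1353], [0.0378, 0.034], 63.1]
```

View pics/w3.png

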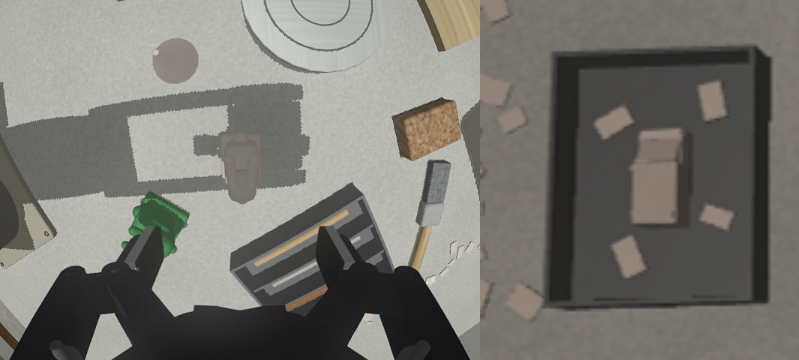

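The offcut lies flat in the middle of the scrap tray (right panel). The wrist view shows the white rabbit at (240,168) aligned with the jaws, and the base fit of 66x50 mm matches. I'll descend and grip.

{"fn": "drive_tool", "kwargs": {
  "series": [-0.001,-0.0045,-0.02,0.013,1,0,0,-0.03,0,1,0,0,-0.03,0,1,0,0,-0.03,0,1,0,0,-0.025,0,1,0,0,-0.02,0,1,0,0,-0.015,0,1,0,0,-0.005,0,1,0,0,0,0,1,0,0,0,0,1]
}}

```text
time: 10.75
tcp_pos: [0.4397, -0.1391, 0.0286]
eef_rot: [0.0, 0.854, 0.52, 0.0]
wrist_force: [-0.3, 0.6, 0.3]
gripper_width: 0.0854
```

{"fn": "drive_tool", "kwargs": {
  "series": [0,0,0,0,0.7,0,0,0,0,0.5,0,0,0,0,0.4,0,0,0,0,0.2,0,0,0,0,0,0,0,0,0,0,0,0,0,0,0,0,0,0,0,0,0,0,0.005,0,0,0,0,0.01,0,0],
  "force": 45
}}

```text
time: 11.75
tcp_pos: [0.4377, -0.1386, 0.042]
eef_rot: [-0.001, 0.854, 0.52, -0.001]
wrist_force: [-0.5, -0.3, -2.6]
gripper_width: 0.0373
```

{"fn": "drive_tool", "kwargs": {
  "series": [0,0,0.02,0,0,0,0,0.03,0,0,0,0,0.03,0,0,0,0,0.03,0,0,0,0,0.02,0,0,0,0,0,0,0,0,0,0,0,0,0,0,0,0,0,0,0,0,0,0,0,0,0,0,0]
}}

```text
time: 12.75
tcp_pos: [0.4383, -0.1388, 0.1715]
eef_rot: [-0.001, 0.854, 0.52, -0.001]
wrist_force: [-0.5, 0.4, -2.1]
gripper_width: 0.0377
```

```bash
python3 - <<'E'
from h import *
print(yaw())
c=env.read_camera("wrist");s=env.read_camera("side")
cv2.imwrite("pics/w4.png",np.hstack([cv2.resize(c["pixels"],(480,360)),cv2.resize(s["pixels"][130:270,290:414],(319,360))]))
E
```

```text
(array([ 0.4383, -0.1388,  0.1715]), np.float64(-27.335077512522425), 0.037724667025167, array([-0.5,  0.4, -2.1]), 12.75)
```

View pics/w4.png

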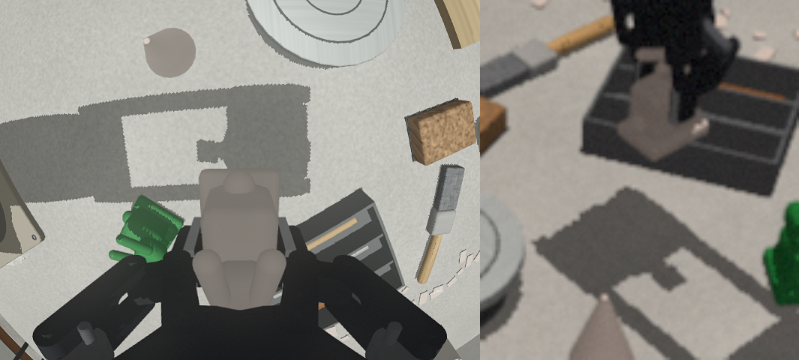

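The rabbit is held upright (37.7 mm opening, about 2 N). I'll move over the disc centre and lower to just above the top.

{"fn": "drive_tool", "kwargs": {
  "series": [0.02,0.016,0,0,0,0.027,0.021,0,0,0,0.027,0.021,0,0,0,0.027,0.021,0,0,0,0.027,0.021,0,0,0,0.02,0.016,0,0,0,0.018,0.015,0,0,0,0,0,0,0,0,0,0,0,0,0,0,0,0,0,0]
}}

```text
time: 13.85
tcp_pos: [0.6043, -0.0087, 0.1724]
eef_rot: [-0.0, 0.854, 0.52, -0.0]
wrist_force: [-0.2, 1.1, -2.3]
gripper_width: 0.0374
```

{"fn": "drive_tool", "kwargs": {
  "series": [0,0,-0.02,0,0,0,0,-0.02,0,0,0,0,-0.015,0,0,0,0,-0.01,0,0,0,0,-0.008,0,0,0,0,-0.005,0,0,0,0,0,0,0,0,0,0,0,0,0,0,0,0,0,0,0,0,0,0]
}}

```text
time: 14.85
tcp_pos: [0.6055, -0.0082, 0.0955]
eef_rot: [0.0, 0.854, 0.52, 0.0]
wrist_force: [-0.3, -0.8, -2.6]
gripper_width: 0.0374
```

```bash
python3 - <<'E'
from h import *
print(yaw())
s=env.read_camera("side");t=env.read_camera("top")
cv2.imwrite("pics/w5.png",np.hstack([cv2.resize(c["pixels"][y:y+110,x:x+110],(390,390),interpolation=2) for c,x,y in((s,215,160),(t,280,115))]))
E
```

```text
(array([ 0.6055, -0.0082,  0.0955]), np.float64(-27.32573246470686), 0.03735011115634094, array([-0.3, -0.8, -2.6]), 14.85)
```

View pics/w5.png

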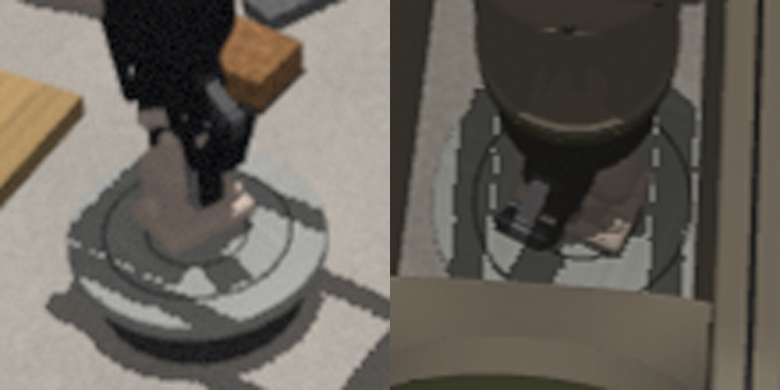

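The rabbit hangs just above the disc within the rings. I'll lower it slowly until it touches.

{"fn": "drive_tool", "kwargs": {
  "series": [-0.001,0,-0.003,0,0,0,0,-0.003,0,0,0,0,-0.002,0,0,0,0,-0.001,0,0,0,0,-0.0005,0,0,0,0,-0.0005,0,0,0,0,-0.0005,0,0,0,0,0,0,0,0,0,0,0,0,0,0,0,0,0]
}}

```text
time: 15.95
tcp_pos: [0.6041, -0.0081, 0.0844]
eef_rot: [0.0, 0.854, 0.52, 0.0]
wrist_force: [-0.7, 0.7, -2.5]
gripper_width: 0.0373
```

{"fn": "drive_tool", "kwargs": {
  "series": [0,0,-0.0005,0,0,0,0,0,0,0,0,0,-0.0005,0,0,0,0,0,0,0,0,0,0,0,0,0,0,0,0,0,0,0,0,0,0,0,0,0,0,0,0,0,0,0,0,0,0,0,0,0]
}}

```text
time: 16.95
tcp_pos: [0.6041, -0.0082, 0.0835]
eef_rot: [0.0, 0.854, 0.52, 0.0]
wrist_force: [-3.7, -1.1, 4.1]
gripper_width: 0.0375
```

It is in contact (force went from −2.5 to +4 N), so I'll release and retreat upward.

{"fn": "drive_tool", "kwargs": {
  "series": [0,0,0,0,0.5,0,0,0,0,0.6,0,0,0,0,0.8,0,0,0,0,0.9,0,0,0,0,0.9,0,0,0,0,0.9,0,0,0.005,0,0.9,0,0,0.01,0,0.9,0,0,0.02,0,0.9,0,0,0.03,0,0.9],
  "force": 20
}}

```text
time: 17.95
tcp_pos: [0.6028, -0.008, 0.1479]
eef_rot: [-0.001, 0.854, 0.52, -0.001]
wrist_force: [0.9, -0.0, 0.3]
gripper_width: 0.077
```

{"fn": "drive_tool", "kwargs": {
  "series": [0,0,0.03,0,0.9,0,0,0.03,0,0.9,0,0,0.03,0,0.9,0,-0.04,0.01,0,0.9,-0.01,-0.04,0,0,0.9,-0.01,-0.04,0,0,0.9,-0.02,-0.04,0,0,0.9,-0.02,-0.04,0,0,0.9,-0.02,-0.04,0,0,0.9,0,0,0,0,0.9]
}}

```text
time: 18.95
tcp_pos: [0.5217, -0.253, 0.2495]
eef_rot: [0.001, 0.856, 0.518, -0.001]
wrist_force: [-0.3, -0.5, -0.6]
gripper_width: 0.0771
```

{"fn": "drive_tool", "kwargs": {
  "series": [-0.02,-0.03,0,0,0.9,-0.02,-0.03,0,0,0.9,-0.02,-0.03,0,0,0.9,-0.02,-0.03,0,0,0.9,-0.02,-0.03,0,0,0.9,0,0,0,0,0.9,0,0,0,0,0.9,0,0,0,0,0.9,0,0,0,0,0.9,0,0,0,0,0.9]
}}

```text
time: 19.95
tcp_pos: [0.4248, -0.3973, 0.2484]
eef_rot: [0.0, 0.854, 0.521, 0.0]
wrist_force: [0.1, 1.4, -0.1]
gripper_width: 0.0769
```

```bash
python3 - <<'E'
from h import *
print(yaw())
cs=[env.read_camera(n) for n in("side","top")]
for c in cs:
    P=cloud(c).reshape(-1,3);P=P[~np.isnan(P[:,0])]
    w=P[(np.hypot(P[:,0]-.60,P[:,1]+.01)<.12)&(abs(P[:,2]-.055)<.004)]
    r=P[(np.hypot(P[:,0]-.60,P[:,1]+.01)<.07)&(P[:,2]>.062)]
    b=r[r[:,2]<.072]
    print(cv2.minEnclosingCircle(w[:,:2].astype(np.float32)),R(b),r[:,2].max())
    o=P[(abs(P[:,0]-.5)<.08)&(abs(P[:,1]-.345)<.06)&(P[:,2]>.016)]; print("offcut",R(o),o[:,2].max())
cv2.imwrite("pics/w6.png",np.hstack([cv2.resize(c["pixels"][y:y+110,x:x+110],(390,390),interpolation=2) for c,x,y in zip(cs,(215,280),(160,115))]))
E
```

```text
(array([ 0.4248, -0.3973,  0.2484]), np.float64(-27.24140251108193), 0.07686285333259961, array([ 0.1,  1.4, -0.1]), 19.95)
((0.5991029143333435, -0.010752600617706776), 0.08646085113286972) [[0.5987, -0.0089], [0.065, 0.0489], 62.9] 0.14613243172903034
offcut [[0.5, 0.3464], [0.0786, 0.0368], 1.2] 0.04072872300842334
((0.6026053428649902, -0.01202494464814663), 0.08511041849851608) [[0.6014, -0.011], [0.0661, 0.0488], 64.3] 0.14780686612582594
offcut [[0.5029, 0.3438], [0.0373, 0.0786], 89.4] 0.04144433432554684
```

View pics/w6.png

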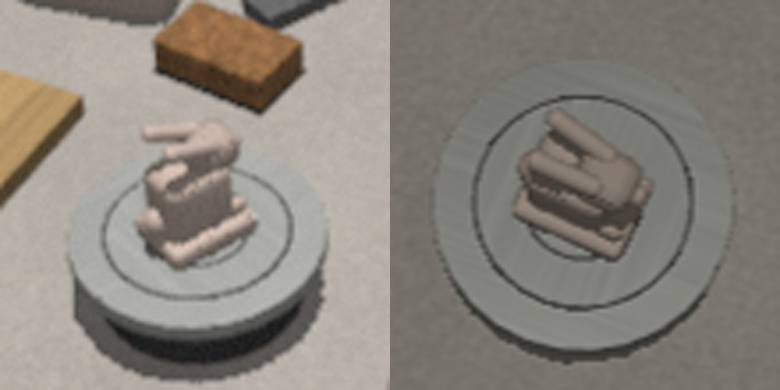

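The rabbit stands upright in the middle, within about 2 mm of the wheel axis and with its top at 146–148 mm. The gripper is well clear, so I'll hand the job in.

```bash
python3 -c "
from h import *
print(env.close_job())"
```

```text
the job is handed in; nothing more can be done
None
```

The white offcut is in the plain scrap tray and the white rabbit stands upright in the middle of the turntable. They were done in that order, and I handed the job in at about 20 s on the robot's clock.

- **Offcut:** the last pictures show it lying flat at the tray's centre, with its top at about 41 mm.
- **Rabbit:** it was lowered slowly until the wrist force showed contact (about 4 N), then released. Its base is within about 2 mm of the wheel's axis. Its top is at 146–148 mm, against 147 mm expected.
- **Gripper:** it is open and well clear of everything.

No check failed. The side and top cameras disagree by about 3 mm on absolute positions. Each camera on its own puts the rabbit in the middle of the wheel.

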